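Load, dock and lock the drilling pallet

TASK

Set up the drilling unit for the next batch: first bring the speed lever to the yellow idle mark, then stand every flanged hub upright in its own pocket of the orange pallet, and only then slide the loaded pallet along the bench, without lifting it, until it lies square in the middle of the green dock frame. Then wind the star wheel clockwise, spoke by spoke, until its white spoke points at the green mark, and last of all set the speed lever to the green mark. Leave the other things on the bench where they are.

Things in the scene. Friction and masses are not known exactly. Their poses are not given: they have to be found in the camera images.
- lever (a joint): speed lever on the grey console, right: steel rod with a 34 mm black ball, swings sideways beside a white quadrant. Radians: 0 upright, + leans to the console's +y (robot's left), stops +-0.85. Marks on the quadrant rim stand where the rod points: yellow (idle) -0.55, green (drilling speed) 0.20, red 0.80. Stays where left; about 2 N at the ball moves it.
- lever_ball (a point): centre of the lever's black ball, 120 mm from the pivot. Free all round; the quadrant plate lies below it, 28 to 36 mm to the console's +x side, within 84 mm of the pivot.
- lever_pivot (a point): pivot of the lever, 60 mm above the bench, fixed to the console (110 x 150 x 35 mm box with a 50 mm square steel block, 75 mm high, at the pivot). Its x axis is the hinge axis, z is up; the ball lies at (0, 120 sin q, 120 cos q) mm in this frame, q = joint lever.
- star_wheel (a joint): locking star wheel, left, on a vertical axis: five level spokes 72 deg apart, 12 mm round bars, 24 mm ball centred 90 mm from the axis; one spoke and ball white, the rest steel with black balls. Radians, growing clockwise from above; at 4.8 the white spoke points at the green mark; stops 0 and 5.4. Stays where left; about 2.5 N moves it. White spoke's angle in wheel_axis' frame: pi + 4.8 - q, from x towards y.
- wheel_axis (a point): on the wheel's axis at spoke height, 75 mm above the bench. Frame of the fixed blue base plate (12 mm thick, x -100 to 130, y +-100 mm): z up, -x towards the green mark on its front edge. Below the spokes a pedestal, radius 32 mm; the hub, radius 26 mm, rises 17 mm over this point. A blue hood (112 to 122 mm above the bench) covers x 30 to 130, y +-50 mm: spokes are pushed at the front only.
- pallet_grip (a point): on the orange pallet's black grip block (22 mm along x, 26 mm along y, in the middle, top 84 mm above the bench); 60 mm above the pallet's underside. Pallet 156 mm square, walls 22 mm high, four 72 mm square pockets centred at (+-38, +-38) mm in this frame, their floors 6 mm above the underside. 0.35 kg empty; slides on the bench.
- dock_centre (a point): centre of the dock: green square frame painted on the bench (190 mm outside, 170 mm inside), at bench height; its x and y axes are the frame's sides. The docked pallet lies square inside it, pallet x axis along the dock's x axis.
- hub1_mid (a point): aluminium flanged hub standing on its flange: flange 60 mm diameter, 14 mm thick, round boss 30 mm diameter up to 54 mm height; the point is on its axis, 27 mm above its underside; z is the hub's axis. About 0.14 kg. Absent in some runs.
- hub2_mid (a point): aluminium flanged hub standing on its flange: flange 60 mm diameter, 14 mm thick, round boss 30 mm diameter up to 54 mm height; the point is on its axis, 27 mm above its underside; z is the hub's axis. About 0.14 kg. Absent in some runs.
- hub3_mid (a point): aluminium flanged hub standing on its flange: flange 60 mm diameter, 14 mm thick, round boss 30 mm diameter up to 54 mm height; the point is on its axis, 27 mm above its underside; z is the hub's axis. About 0.14 kg. Absent in some runs.
- hub4_mid (a point): aluminium flanged hub standing on its flange: flange 60 mm diameter, 14 mm thick, round boss 30 mm diameter up to 54 mm height; the point is on its axis, 27 mm above its underside; z is the hub's axis. About 0.14 kg. Absent in some runs.
- bolt_tin: small red tin of bolts, 44 mm diameter, 55 mm tall, stands in the same row as the hubs; a bystander, to be left alone; origin at its underside
- oil_bottle: white oil bottle with red cap, 64 mm diameter, 170 mm tall; a bystander, to be left alone; origin at its underside
- spray_can: blue spray can, 60 mm diameter, 180 mm tall; a bystander, to be left alone; origin at its underside
- screwdriver: screwdriver lying on the bench; a bystander, to be left alone; origin at its underside
- wrench: wrench lying on the bench; a bystander, to be left alone; origin at its underside
- mug: blue mug, 76 mm diameter, 90 mm tall; a bystander, to be left alone; origin at its underside
There are look-alikes about, which are no part of the job. Leave any black or turquoise look-alike of the part that bears hub2_mid alone.

How it is judged:
On the way, in this order (a step that is already met when the one before it is completed fails the run):
1. speed lever at the yellow idle mark (value of joint lever between -0.67 and -0.43 rad), for 0.3 s.
2. every hub stands in a pocket of the pallet (x of hub1_mid in the frame of pallet_grip between -0.068 and 0.068 m and y of hub1_mid in the frame of pallet_grip between -0.068 and 0.068 m and z of each of hub1_mid, hub2_mid, hub3_mid, hub4_mid in the frame of pallet_grip below -0.018 m and angle between each of hub1_mid, hub2_mid, hub3_mid, hub4_mid's own z axis and vertical below 0.15 rad and x of hub2_mid in the frame of pallet_grip between -0.068 and 0.068 m and y of hub2_mid in the frame of pallet_grip between -0.068 and 0.068 m and x of hub3_mid in the frame of pallet_grip between -0.068 and 0.068 m and y of hub3_mid in the frame of pallet_grip between -0.068 and 0.068 m and x of hub4_mid in the frame of pallet_grip between -0.068 and 0.068 m and y of hub4_mid in the frame of pallet_grip between -0.068 and 0.068 m), for 0.3 s.
3. pallet square in the dock frame (horizontal distance between pallet_grip and dock_centre below 0.015 m and angle between the x axis of pallet_grip and the x axis of dock_centre, either way round below 0.14 rad and height (world z) of pallet_grip below 0.066 m), for 0.3 s.
4. white spoke at the green mark (value of joint star_wheel between 4.65 and 4.95 rad), for 0.3 s.
5. speed lever at the green mark (value of joint lever between 0.08 and 0.32 rad), for 0.3 s.
At the end, for the whole second after the job is handed in: Lever within 0.12 rad of the green mark (0.20), wheel within 0.15 rad of 4.8, pallet centre within 15 mm of the dock's centre and within 0.14 rad of square to it, flat on the bench, all hubs upright (within 0.15 rad) on the floors of the pallet's pockets (all of step 2 and all of step 3 and all of step 4 and all of step 5); the robot touches nothing.
It fails at once if the pallet is lifted or tipped (height (world z) of pallet_grip above 0.072 m or angle between pallet_grip's own z axis and vertical above 0.2 rad).
It fails at once if a bystander is disturbed (moved over 30 mm) (distance of any of bolt_tin, oil_bottle, spray_can, screwdriver, wrench, mug from where it was at the start of the episode above 0.03 m).
Of hub1, hub2, hub3, hub4 only 2 to 4 are there at a start; the rules pass over those that are not, and their reading is None.
At some moment in a run one of hub1, hub2, hub3, hub4 may be knocked a few centimetres aside while the robot is not near it.
Once in a run the grip may slacken for a moment while it holds something.
It also fails if it takes over 210 s, if anything falls off the work surface, if the arm or the gripper's body presses on something with over 40 N, if the wrist force passes 120 N, or if a joint passes its speed limit or range.

ROBOT

A 6-joint arm with a two-finger parallel gripper is mounted at the origin on the work surface. World frame = base frame: x ahead of the robot, y to its left, z up, the work surface at z = 0. Lengths are in m, angles in rad, forces in N, time in s.
With the tool pointing down it reaches from about 0.325 to 0.9 m from the base axis. Payload 6.1 kg.
Tool frame: the origin (TCP) lies midway between the tips of the shut fingers; the grasp point (between the pads) lies 19 mm behind it; z points along the fingers, y is the line along which they close (so a half turn about z gives the same grasp; the last joint's range is limited). The gripper opens to 85 mm and grips with 20 to 120 N. Pads are 22 mm wide; open, the fingers measure 114 mm over their backs; the gripper's body (76 mm by 85 mm) begins 54 mm behind the grasp point. The pads swing forward as they close: fully open they stand 13 mm farther back than shut.
Start: joints at [-1.294, 0.22, 1.526, -0, 1.395, -0.126], TCP at [0.245, -0.575, 0.209] pointing down, gripper open.
Joint ranges: [-2.98, 2.98], [-0.91, 2.08], [0.09, 2.57], [-1.24, 4.39], [0.2, 2.65], [-2.68, 2.68]. Speed limits (rad/s): [2.57, 2.57, 3.01, 3.14, 3.14, 3.14].

INTERFACE

Orientations are given as [roll, pitch, yaw] about the fixed x, y, z axes, in that order (R = Rz(yaw) Ry(pitch) Rx(roll)).
In Python, from plant import movep, move_l, set_joints, gripper_to, hold, inverse_kinematics, observe, get_image, get_calibration, Unreachable, job_done gives the robot as it stands. Calls block until the motion is done:
- movep(position, orientation): joint-space move of the TCP to a pose.
- move_l(position, feed=0.15, rotation=None, max_force=None): straight line of the TCP; rotation=None keeps the orientation; feed is the mean speed in m/s. With max_force (N) it stops when the force on the tool has changed by that much, and returns True; else False.
- set_joints(angles): joint-space move.
- gripper_to(opening, f_grip=None): finger opening in m; f_grip is the grip in N (None keeps the last); returns when the fingers have stopped.
- hold(seconds).
- inverse_kinematics(position, orientation): joint angles nearest the present ones, or None.
- observe(): the state.
- get_image(name): name is "side" or "top"; returns (picture, depth): 400x640x3 uint8, red, green, blue; 400x640 float32, m along the optical axis (not along the pixel's ray), 0 where there is no reading.
- get_calibration(name): a dict with "intrinsics" (3x3 intrinsics, pixels), "world_from_camera" (4x4, takes a point from camera to world coordinates). Camera axes: x right, y down, z forward; pixel columns grow to the right and rows downward; lengths in m; the calibration is good to about 2 mm. A picture is of the moment at which its call begins. get_calibration takes no time and is no camera call.
A pose or a line that the arm cannot do raises Unreachable and nothing moves.
- job_done(): hands the job in, once; it reports no verdict.
The state is a dict: "time_s": time; "q": joint angles; "joint_velocities": joint speeds; "joint_torque": joint torques, N m; "eef_pos": TCP position; "tcp_rot": TCP orientation; "ft_force": force on the tool from outside, world axes, zero at the start; "torque": the same for the moment, N m; "opening": finger opening in m.
Only numpy, scipy, OpenCV 4.12 (cv2) and the standard library are available. Lean on these libraries where they do the work, as an engineer would, in place of code of your own. Each camera call takes 0.05 s, during which the arm holds its last target. There are 200 camera calls.

## Working session

There is one attempt and no reset: what is moved stays moved. The work goes in short steps, each a Python script; the robot and the scene stay as the last script left them, time stands still between calls to the robot, and variables do not carry over. Pictures are saved under pics/ and viewed, on a budget of 14 in all, crops included, one or two more only if the job needs it, and the job is handed in when it is done.

```bash
ls; mkdir -p pics
python3 - <<'E'
from plant import *
import cv2,numpy as np
for n in("top","side"):
    im,d=get_image(n); cv2.imwrite(f"pics/{n}0.png",im[:,:,::-1]); np.save(f"{n}0d.npy",d)
    c=get_calibration(n); print(n,np.round(c["intrinsics"],1).tolist(),np.round(c["world_from_camera"],3).tolist())
s=observe();print(s["time_s"],s["eef_pos"],s["tcp_rot"])
E
```

```text
pics
top [[486.0, 0.0, 309.4], [0.0, 486.0, 193.2], [0.0, 0.0, 1.0]] [[0.007, -0.996, 0.086, 0.382], [-1.0, -0.008, -0.005, -0.042], [0.006, -0.086, -0.996, 1.558], [0.0, 0.0, 0.0, 1.0]]
side [[368.5, 0.0, 316.7], [0.0, 368.5, 201.3], [0.0, 0.0, 1.0]] [[-0.986, -0.105, 0.13, 0.371], [-0.167, 0.578, -0.799, 0.862], [0.009, -0.81, -0.587, 0.805], [0.0, 0.0, 0.0, 1.0]]
0.1 [ 0.2448097 -0.5744154  0.2083179] [-3.13983878e+00 -2.07961234e-04  4.02770853e-01]
```

View pics/top0.png

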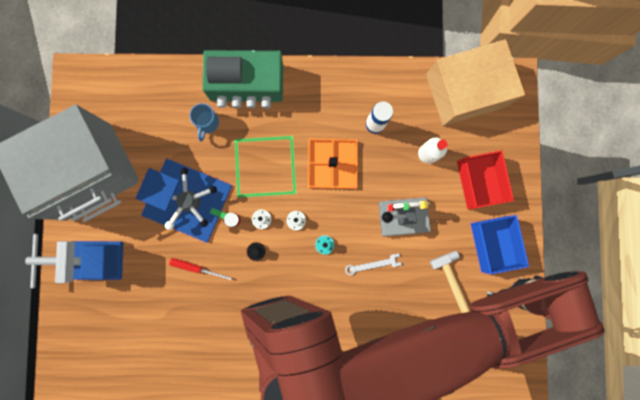

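View pics/side0.png

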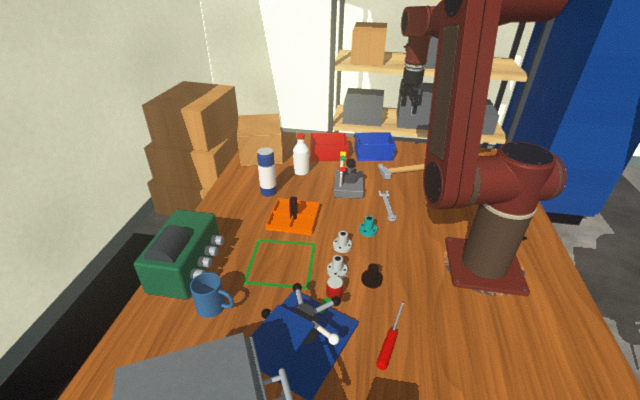

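```bash
cat > h.py <<'E'
from plant import *
import cv2,numpy as np
def shot(n):
    im,d=get_image(n); return im,d
def cloud(n,d):
    c=get_calibration(n);K=c["intrinsics"];T=c["world_from_camera"]
    v,u=np.mgrid[:400,:640]
    p=np.stack([(u-K[0,2])/K[0,0]*d,(v-K[1,2])/K[1,1]*d,d],-1)
    return p@T[:3,:3].T+T[:3,3]
def ray(n,u,v,z):
    c=get_calibration(n);K=c["intrinsics"];T=c["world_from_camera"]
    r=T[:3,:3]@np.array([(u-K[0,2])/K[0,0],(v-K[1,2])/K[1,1],1]);o=T[:3,3]
    return o+r*(z-o[2])/r[2]
def proj(n,P):
    c=get_calibration(n);K=c["intrinsics"];T=np.linalg.inv(c["world_from_camera"])
    q=K@(T[:3,:3]@np.asarray(P)+T[:3,3]);return q[:2]/q[2]
def comps(m,amin=8):
    n,l,s,c=cv2.connectedComponentsWithStats(m.astype(np.uint8))
    return [(l==i,s[i],c[i]) for i in range(1,n) if s[i,4]>=amin]
E
python3 - <<'E'
import cv2
from h import *
t=cv2.imread("pics/top0.png");s=cv2.imread("pics/side0.png")
a=cv2.resize(t[130:275,130:290],(640,580),interpolation=cv2.INTER_CUBIC)
cv2.imwrite("pics/a.png",a)
b=cv2.resize(s[140:360,230:400],None,fx=2.7,fy=2.7,interpolation=cv2.INTER_CUBIC)
c=cv2.resize(t[185:250,365:445],None,fx=4,fy=4,interpolation=cv2.INTER_CUBIC)
o=np.zeros((600,800,3),np.uint8);o[:b.shape[0],:b.shape[1]]=b;o[:c.shape[0],480:800]=c
cv2.imwrite("pics/b.png",o)
P={n:cloud(n,np.load(n+"0d.npy")) for n in("top","side")}
for k,(u,v) in dict(hubA=(262,219),hubB=(296,220),tin=(231,219),black=(257,252),turq=(325,245),star=(187,201),wball=(169,225),lball=(387,217),pal=(333,162)).items(): print(k,np.round(P["top"][v-1:v+2,u-1:u+2].reshape(-1,3).mean(0),3),P["top"][v-4:v+5,u-4:u+5,2].max().round(3))
for k,(u,v) in dict(hubA=(337,262),hubB=(343,237),tin=(334,280),wball=(333,338),lball=(351,165)).items(): print(k,np.round(P["side"][v,u],3))
E
```

```text
hubA [0.43  0.096 0.053] 1.558
hubB [ 0.428 -0.009  0.056] 1.558
tin [0.43  0.192 0.055] 0.062
black [0.329 0.11  0.054] 0.061
turq [ 0.352 -0.099  0.054] 0.062
star [0.482 0.319 0.093] 1.558
wball [0.409 0.373 0.085] 0.091
lball [ 0.43  -0.246  0.324] 1.558
pal [ 0.606 -0.121  0.083] 0.095
hubA [0.432 0.117 0.054]
hubB [0.427 0.006 0.052]
tin [0.431 0.189 0.057]
wball [0.409 0.382 0.086]
lball [ 0.433 -0.261  0.153]
```

View pics/a.png

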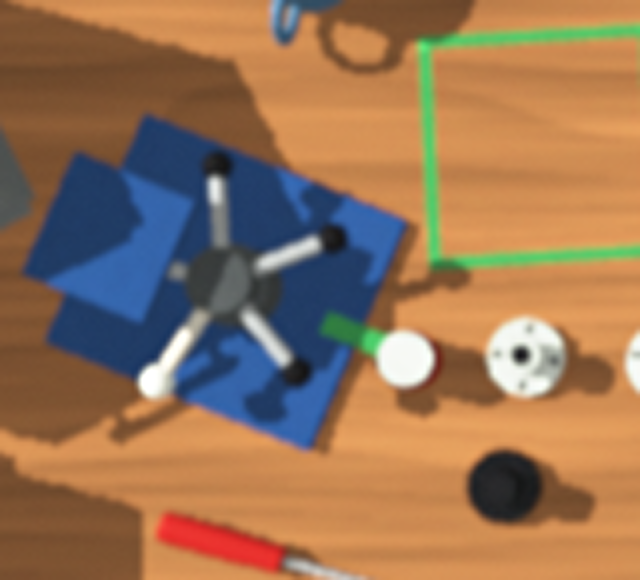

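View pics/b.png

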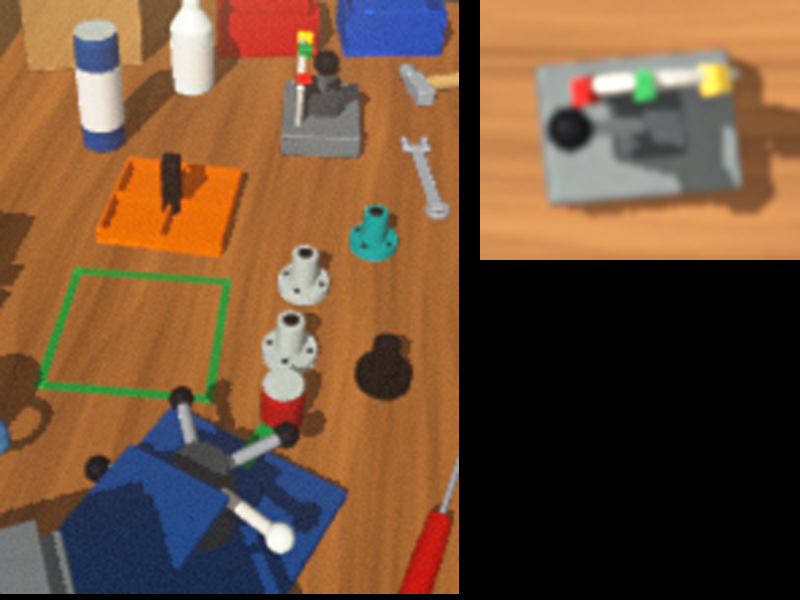

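Pixel candidates: hubs A (262,219) and B (296,220) are white aluminium. The look-alikes are turquoise (325,245), black (257,252) and the bolt tin (231,219, red body with a white lid). The crop confirms A and B: both have a boss, a flange and bolt holes. The lever ball is at (388,217), leaning towards red. The white wheel ball is at (169,225), and the wheel's green mark is beside the tin. Next I'll measure these.

```bash
cat >> h.py <<'E'
def tri(uv):
    A=np.zeros((3,3));b=np.zeros(3)
    for n,(u,v) in uv.items():
        o=get_calibration(n)["world_from_camera"][:3,3];r=ray(n,u,v,0)-o;r/=np.linalg.norm(r)
        M=np.eye(3)-np.outer(r,r);A+=M;b+=M@o
    p=np.linalg.solve(A,b);return p
def top_rect(mask,z,n="top"):
    vs,us=np.nonzero(mask);p=np.array([ray(n,u,v,z)[:2] for u,v in zip(us,vs)])
    r=cv2.minAreaRect((p*1000).astype(np.float32));a=(r[2]+45)%90-45
    return np.array(r[0])/1000,r[1],a
def hsv(im): return cv2.cvtColor(im,cv2.COLOR_RGB2HSV).astype(int)
def bosses(n,im,P,near,r=.05):
    """white hub: pixels higher than flange, white"""
    h=hsv(im);m=(P[...,2]>.047)&(P[...,2]<.065)&(np.hypot(P[...,0]-near[0],P[...,1]-near[1])<r)
    return P[m].mean(0).round(4) if m.any() else None,int(m.sum())
def ext(p): # midpoint of extents, robust
    return (np.percentile(p,3,0)+np.percentile(p,97,0))/2
def box(im,m):
    vs,us=np.nonzero(m);return us.mean(),vs.mean()
E
python3 - <<'E'
from h import *
I={n:cv2.imread(f"pics/{n}0.png")[:,:,::-1].copy() for n in("top","side")}
P={n:cloud(n,np.load(n+"0d.npy")) for n in I};H={n:hsv(I[n]) for n in I}
for k,c in dict(A=(.43,.1),B=(.428,-.003),tin=(.43,.192)).items():
    for n in I: print(k,n,bosses(n,I[n],P[n],c))
for n in I:
    h=H[n];p=P[n]
    def big(m,a=30):
        return max(comps(m,3),key=lambda c:c[1][4])[0]
    # bench heights
    gr=(h[...,0]>45)&(h[...,0]<75)&(h[...,1]>120)&(h[...,2]>90)
    for m,s,c in comps(gr,5)[:8]: print(n,"green",s[:5],np.round(c,1),np.round(np.median(p[m],0),3))
    og=(h[...,0]>7)&(h[...,0]<14)&(h[...,1]>225)&(h[...,2]>170)&(p[...,1]>-.3)
    m=big(og);print(n,"orange",m.sum(),top_rect(m,.022,n),np.percentile(p[m][:,2],95))
    w=(p[...,0]>.33)&(p[...,0]<.5)&(p[...,1]<-.15)&(p[...,1]>-.4)
    for zz in((.12,.2),):
        m=w&(p[...,2]>zz[0])&(p[...,2]<zz[1])&(h[...,2]<60)
        print(n,"ball",m.sum(),p[m].mean(0).round(4),p[m][:,2].max())
    m=big(w&(p[...,2]>.028)&(p[...,2]<.042));print(n,"console",top_rect(m,.035,n))
    m=w&(p[...,2]>.066)&(p[...,2]<.085);q=p[m];print(n,"block/quad",q.shape,q.mean(0),q.min(0),q.max(0))
    for nm,(a,b) in dict(red=(0,6),yel=(24,34),grn=(45,75)).items():
        m=w&(h[...,0]>=a)&(h[...,0]<=b)&(h[...,1]>140)&(h[...,2]>110);print(n,nm,m.sum(),box(I[n],m) if m.any() else 0,np.median(p[m],0) if m.any() else 0)
    # wheel
    W=(np.hypot(p[...,0]-.482,p[...,1]-.319)<.13)
    m=W&(p[...,2]>.086)&(p[...,2]<.1)&(np.hypot(p[...,0]-.482,p[...,1]-.319)<.04);print(n,"whub",m.sum(),ext(p[m]))
    bl=(h[...,0]>105)&(h[...,0]<122)&(h[...,1]>150)&(np.hypot(p[...,0]-.482,p[...,1]-.319)<.19)&(p[...,2]<.03)
    print(n,"plate",bl.sum(),top_rect(bl,.012,n))
    m=W&(p[...,2]>.062)&(p[...,2]<.1)&(np.hypot(p[...,0]-.482,p[...,1]-.319)>.075)
    for mm,s,c in comps(m,4): print(n,"wball",s[4],np.round(c,1),ext(p[mm]).round(3),I[n][mm].mean().round())
E
```

```text
A top (array([0.4319, 0.1021, 0.0534]), 71)
A side (array([0.4327, 0.1063, 0.0535]), 77)
B top (array([ 0.4283, -0.0079,  0.0541]), 71)
B side (array([ 0.4295, -0.0028,  0.0537]), 67)
tin top (array([0.4281, 0.1917, 0.0544]), 141)
tin side (array([0.4296, 0.1956, 0.0545]), 167)
top green [205  54   2   4   5] [205.2  55.2] [0.924 0.27  0.12 ]
top green [279  59   2   8   8] [279.6  62.5] [0.904 0.043 0.119]
top green [235 136  61  61 471] [265.  164.4] [0.615 0.092 0.   ]
top green [403 203   6   7  26] [405.8 206.7] [ 0.466 -0.332  0.141]
top green [211 209  14  10  70] [217.9 213. ] [0.45  0.239 0.014]Traceback (most recent call last):
  File "<stdin>", line 14, in <module>
  File "<stdin>", line 9, in big
ValueError: max() iterable argument is empty
```

```bash
cat > m.py <<'E'
from h import *
np.set_printoptions(precision=4,suppress=True)
I={n:cv2.imread(f"pics/{n}0.png")[:,:,::-1].copy() for n in("top","side")}
P={n:cloud(n,np.load(n+"0d.npy")) for n in I};H={n:hsv(I[n]) for n in I}
print(H["top"][150,320],H["side"][225,300])
for n in I:
    h=H[n];p=P[n]
    def big(m): return max(comps(m,3),key=lambda c:c[1][4])[0] if m.any() else m
    gr=(h[...,0]>45)&(h[...,0]<75)&(h[...,1]>120)&(h[...,2]>90)
    m=big(gr&(np.hypot(p[...,0]-.62,p[...,1]-.09)<.15)&(p[...,2]<.02));print(n,"dock",top_rect(m,0,n))
    og=(h[...,0]>5)&(h[...,0]<15)&(h[...,1]>215)&(h[...,2]>120)&(np.hypot(p[...,0]-.6,p[...,1]+.12)<.16)
    m=og&(p[...,2]>.015)&(p[...,2]<.04);print(n,"pallet",m.sum(),m.any() and top_rect(m,.022,n),np.percentile(p[og][:,2],[50,95]))
    m=(np.hypot(p[...,0]-.6,p[...,1]+.12)<.08)&(p[...,2]>.076)&(p[...,2]<.095);print(n,"grip",m.sum(),ext(p[m]))
    w=(p[...,0]>.33)&(p[...,0]<.5)&(p[...,1]<-.15)&(p[...,1]>-.4)
    m=w&(p[...,2]>.12)&(p[...,2]<.2)&(h[...,2]<70);print(n,"ball",m.sum(),m.any() and (p[m].mean(0),ext(p[m]),box(0,m)))
    m=big(w&(p[...,2]>.028)&(p[...,2]<.042));print(n,"console",top_rect(m,.035,n))
    m=w&(p[...,2]>.068)&(p[...,2]<.082);q=p[m];print(n,"block",len(q),q.mean(0),ext(q))
    for nm,(a,b) in dict(red=(0,6),yel=(22,34),grn=(45,75)).items():
        m=w&(h[...,0]>=a)&(h[...,0]<=b)&(h[...,1]>140)&(h[...,2]>110);print(n,nm,m.sum(),m.any() and (box(0,m),np.median(p[m],0)))
    R=np.hypot(p[...,0]-.482,p[...,1]-.319)
    m=(R<.04)&(p[...,2]>.086)&(p[...,2]<.1);print(n,"whub",m.sum(),ext(p[m]))
    bl=(h[...,0]>105)&(h[...,0]<122)&(h[...,1]>150)&(R<.19)&(p[...,2]<.03);print(n,"plate",bl.sum(),top_rect(bl,.012,n))
    m=(R>.075)&(R<.13)&(p[...,2]>.062)&(p[...,2]<.1)
    for mm,s,c in comps(m,4): print(n,"wball",s[4],np.round(c,1),ext(p[mm]).round(3),I[n][mm].mean().round())
E
python3 m.py
```

```text
[ 15 184 252] [ 13 240 231]
top dock (array([0.603 , 0.0947]), (187.8673858642578, 188.48899841308594), 3.7847559452056885)Traceback (most recent call last):
  File "m.py", line 12, in <module>
    m=og&(p[...,2]>.015)&(p[...,2]<.04);print(n,"pallet",m.sum(),m.any() and top_rect(m,.022,n),np.percentile(p[og][:,2],[50,95]))
                                                                                                ~~~~~~~~~~~~~^^^^^^^^^^^^^^^^^^^^
    return _quantile_unchecked(
        a, q, axis, out, overwrite_input, method, keepdims, weights)
    return _ureduce(a,
                    func=_quantile_ureduce_func,
    ...<5 lines>...
                    overwrite_input=overwrite_input,
                    method=method)
    r = func(a, **kwargs)
    result = _quantile(arr,
                       quantiles=q,
    ...<2 lines>...
                       out=out,
                       weights=wgt)
    slices_having_nans = np.isnan(arr[-1, ...])
                                  ~~~^^^^^^^^^
IndexError: index -1 is out of bounds for axis 0 with size 0
```

```bash
sed -i 's/og=.*$/og=(h[...,0]>5)\&(h[...,0]<18)\&(h[...,1]>160)\&(np.hypot(p[...,0]-.6,p[...,1]+.12)<.16)/' m.py; python3 m.py
```

```text
[ 15 184 252] [ 13 240 231]
top dock (array([0.603 , 0.0947]), (187.8673858642578, 188.48899841308594), 3.7847559452056885)
top pallet 360 (array([ 0.612 , -0.1219]), (154.58592224121094, 153.82362365722656), 0.44117945432662964) [0.0057 0.0227]
top grip 60 [ 0.6117 -0.1216  0.0846]
top ball 76 (array([ 0.4359, -0.2727,  0.1656]), array([ 0.4355, -0.2736,  0.1654]), (np.float64(387.11842105263156), np.float64(216.80263157894737)))
top console (array([ 0.428 , -0.3386]), (82.88468933105469, 125.91202545166016), 5.36698055267334)
top block 234 [ 0.4421 -0.3515  0.0743] [ 0.4422 -0.3505  0.075 ]
top red 35 ((np.float64(390.0857142857143), np.float64(207.85714285714286)), array([ 0.464 , -0.2888,  0.118 ]))
top yel 32 ((np.float64(423.71875), np.float64(205.0625)), array([ 0.4727, -0.387 ,  0.1305]))
top grn 18 ((np.float64(405.6666666666667), np.float64(206.94444444444446)), array([ 0.4657, -0.3321,  0.1408]))
top whub 220 [0.4849 0.3276 0.0917]Traceback (most recent call last):
  File "m.py", line 22, in <module>
    bl=(h[...,0]>105)&(h[...,0]<122)&(h[...,1]>150)&(R<.19)&(p[...,2]<.03);print(n,"plate",bl.sum(),top_rect(bl,.012,n))
                                                                                                    ~~~~~~~~^^^^^^^^^^^
  File "h.py", line 27, in top_rect
    vs,us=np.nonzero(mask);p=np.array([ray(n,u,v,z)[:2] for u,v in zip(us,vs)])
                                       ~~~^^^^^^^^^
  File "h.py", line 11, in ray
    c=get_calibration(n);K=c["intrinsics"];T=c["world_from_camera"]
ValueError: time passes only in moves, steps and waits
```

```bash
sed -i '2a import functools\nget_calibration=functools.lru_cache(None)(get_calibration)' h.py
sed -i 's/bl=.*<\.03)/bl=(h[...,0]>100)\&(h[...,0]<128)\&(h[...,1]>110)\&(R<.19)\&(p[...,2]<.03)/; s/^print(H.*$/print(H["top"][215,200],H["side"][310,340])/' m.py; python3 m.py
```

```text
[105  40 127] [ 14 181 166]
top dock (array([0.603 , 0.0947]), (187.8673858642578, 188.48899841308594), 3.7847559452056885)
top pallet 360 (array([ 0.612 , -0.1219]), (154.58592224121094, 153.82362365722656), 0.44117945432662964) [0.0057 0.0227]
top grip 60 [ 0.6117 -0.1216  0.0846]
top ball 76 (array([ 0.4359, -0.2727,  0.1656]), array([ 0.4355, -0.2736,  0.1654]), (np.float64(387.11842105263156), np.float64(216.80263157894737)))
top console (array([ 0.428 , -0.3386]), (82.88468933105469, 125.91202545166016), 5.36698055267334)
top block 234 [ 0.4421 -0.3515  0.0743] [ 0.4422 -0.3505  0.075 ]
top red 35 ((np.float64(390.0857142857143), np.float64(207.85714285714286)), array([ 0.464 , -0.2888,  0.118 ]))
top yel 32 ((np.float64(423.71875), np.float64(205.0625)), array([ 0.4727, -0.387 ,  0.1305]))
top grn 18 ((np.float64(405.6666666666667), np.float64(206.94444444444446)), array([ 0.4657, -0.3321,  0.1408]))
top whub 220 [0.4849 0.3276 0.0917]
top plate 2558 (array([0.4911, 0.3424]), (227.04415893554688, 195.0505828857422), -21.968307495117188)
top wball 56 [184.  171.9] [0.571 0.335 
[... 705 characters left out ...]
0.336   0.0749] [ 0.4454 -0.3335  0.0742]
side red 25 ((np.float64(342.48), np.float64(168.76)), array([ 0.4632, -0.2888,  0.1177]))
side yel 13 ((np.float64(343.15384615384613), np.float64(153.23076923076923)), array([ 0.473 , -0.3817,  0.1314]))
side grn 12 ((np.float64(342.8333333333333), np.float64(158.0)), array([ 0.4683, -0.3266,  0.1419]))
side whub 245 [0.4848 0.3265 0.0922]
side plate 3091 (array([0.4903, 0.346 ]), (230.02769470214844, 197.6725616455078), -21.66736602783203)
side wball 44 [296. 286.] [0.52  0.248 0.083] 46.0
side wball 50 [336.7 300.2] [0.415 0.274 0.08 ] 44.0
side wball 70 [265.1 313. ] [0.576 0.34  0.081] 45.0
side wball 114 [332.2 338.3] [0.412 0.379 0.081] 221.0
```

```bash
cat >> h.py <<'E'
PIV=np.array([.443,-.3445,.060]);CY=.09
def ballpos(q): return PIV+.12*np.array([-np.sin(CY)*np.sin(q),np.cos(CY)*np.sin(q),np.cos(q)])
def down(yaw): return [np.pi,0,yaw]
def best_yaw(p,yaw):
    c=[]
    for k in(-1,0,1,2):
        y=(yaw+k*np.pi+np.pi)%(2*np.pi)-np.pi
        j=inverse_kinematics(list(p),down(y))
        if j is not None: c.append((abs(j[5]),y))
    return min(c)[1]
def lever(q0,q1,n=7,off=.015):
    y=best_yaw(ballpos(q0),CY+np.pi/2);b=ballpos(q0)
    gripper_to(.055,20)
    movep([b[0],b[1],max(b[2]+.07,.25)],down(y))
    move_l([b[0],b[1],b[2]-off],.12)
    gripper_to(.02,25);print("grip",observe()["opening"])
    for q in np.linspace(q0,q1,n)[1:]:
        b=ballpos(q);move_l([b[0],b[1],b[2]-off],.1)
    print(observe()["ft_force"]);gripper_to(.055)
    move_l([b[0],b[1],b[2]+.09],.2)
def leverq():
    r={}
    for n in("top","side"):
        im,d=get_image(n);p=cloud(n,d);h=hsv(im)
        w=(abs(p[...,0]-.437)<.035)&(abs(p[...,1]+.3445)<.12)&(p[...,2]>.125)&(p[...,2]<.2)&(h[...,2]<70)
        r[n]=box(0,w) if w.any() else None
    if None in r.values(): print(r);return
    b=tri(r);print("ball",b,"r",np.linalg.norm((b-PIV)[1:]),"q",np.arctan2((b-PIV)[1],(b-PIV)[2]))
E
python3 - <<'E'
from h import *
leverq()
q=.69;print(ballpos(q),best_yaw(ballpos(q),CY+np.pi/2))
lever(q,-.55)
s=observe();print(s["time_s"],s["q"])
leverq()
im,_=get_image("top");cv2.imwrite("pics/top1.png",im[:,:,::-1]);im2,_=get_image("side")
cv2.imwrite("pics/c1.png",np.hstack([cv2.resize(im[170:250,350:450],(400,320)),cv2.resize(im2[130:210,300:400],(400,320))])[:,:,::-1])
E
```

```text
ball [ 0.43602843 -0.27476274  0.15333062] r 0.11650703429310973 q 0.6417109800889558
[ 0.43613468 -0.26842469  0.15254952] 1.6607963267948964
grip 0.025967747173086385
[ -3.54980016 -12.52473395  21.36231713]
6.9417 [-8.66736295e-01  1.50515860e-01  1.52832949e+00  3.95382445e-06
  1.46437154e+00 -9.56854832e-01]
ball [ 0.45036005 -0.39622276  0.17074928] r 0.1222319416336436 q -0.4369219459781276
```

View pics/c1.png

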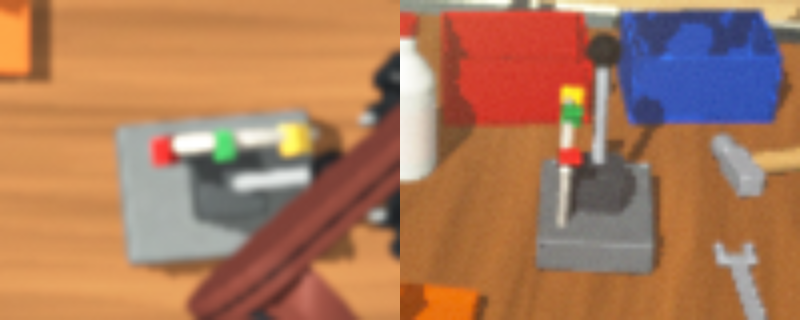

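```bash
cat >> h.py <<'E'
PARK=[-1.294,.22,1.526,0,1.395,-.126]
def hubs(cs):
    for n in("top","side"):
        im,d=get_image(n);p=cloud(n,d)
        for c in cs: print(n,bosses(n,im,p,c))
    return im
E
python3 - <<'E'
from h import *
b=ballpos(-.55);set_joints(PARK);leverq();hubs([(.432,.104),(.4289,-.0055)]);print(observe()["time_s"])
im,_=get_image("side");cv2.imwrite("pics/side2.png",im[130:300,250:420,::-1])
E
```

```text
ball [ 0.44672495 -0.40407675  0.16413209] r 0.11997033265655985 q -0.5196722133316717
top (array([0.4318, 0.1023, 0.0539]), 73)
top (array([ 0.4284, -0.0075,  0.0537]), 69)
side (array([0.4328, 0.1063, 0.0535]), 77)
side (array([ 0.4296, -0.0034,  0.0535]), 65)
8.3833
```

```bash
cat >> h.py <<'E'
def grab(c,z=.018):
    y=best_yaw([c[0],c[1],.15],0.);gripper_to(.055,60)
    movep([c[0],c[1],.15],down(y));move_l([c[0],c[1],.06],.2)
    print("touch",move_l([c[0],c[1],z],.06,max_force=12),observe()["eef_pos"])
    gripper_to(.015,60);print("opening",observe()["opening"])
    zg=observe()["eef_pos"][2];move_l([c[0],c[1],.15],.15);print("lifted",observe()["opening"],observe()["ft_force"]);return zg,y
def place(t,zg,y,lift=.006):
    movep([t[0],t[1],.15],down(y));print("carried",observe()["opening"])
    move_l([t[0],t[1],zg+.02],.15)
    print("touch",move_l([t[0],t[1],zg+lift-.001],.05,max_force=8),observe()["eef_pos"],"op",observe()["opening"])
    gripper_to(.05);move_l([t[0],t[1],.15],.2)
E
python3 - <<'E'
from h import *
z,y=grab((.4323,.103));place((.574,-.083),z,y);print(observe()["time_s"],y)
im,_=get_image("side");cv2.imwrite("pics/side3.png",cv2.resize(im[130:330,230:430],(600,600))[:,:,::-1])
E
```

```text
touch False [0.43249131 0.10300756 0.01809768]
opening 0.02774580093799782
lifted 0.027057652653634214 [ 0.46621622  0.50523572 -2.06244399]
carried 0.027483206495381437
touch True [ 0.57502823 -0.08333176  0.02481095] op 0.027408522322223117
17.3083 -3.141592653589793
```

View pics/side3.png

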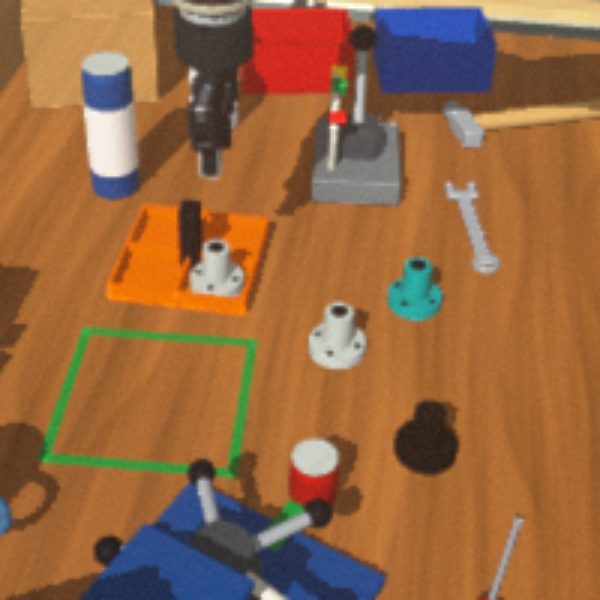

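Hub A stands upright in its pocket (side crop px 217,270). Before I grasp hub B I'll measure it again, in case it was knocked.

Run:
```python
from h import *
set_joints(PARK);hubs([(.429,-.0055),(.574,-.083)])
for n in("top","side"):
    im,d=get_image(n);p=cloud(n,d);m=(p[...,2]>.047)&(p[...,2]<.065)&(p[...,0]>.3)&(p[...,0]<.52)&(p[...,1]>-.15)&(p[...,1]<.22)
    for mm,s,c in comps(m,25): print(n,p[mm].mean(0),s[4],im[mm].mean(0).round())
    m=(np.hypot(p[...,0]-.612,p[...,1]+.12)<.1)&(p[...,2]>.076)&(p[...,2]<.095);print(n,"grip",ext(p[m]))
```

```text
top (array([ 0.4283, -0.0078,  0.0531]), 72)
top (array([ 0.5747, -0.0856,  0.059 ]), 75)
side (array([ 0.4297, -0.0037,  0.0537]), 63)
side (array([ 0.5828, -0.0855,  0.0574]), 85)
top [0.42788493 0.19164693 0.0546875 ] 139 [241. 243. 237.]
top [ 0.42832548 -0.00770381  0.05356568] 72 [193. 197. 189.]
top [ 0.35221033 -0.09884083  0.05383729] 68 [ 60. 160. 153.]
top [0.32941515 0.11796372 0.05339549] 71 [37. 37. 39.]
top grip [ 0.61067625 -0.12156469  0.08324284]
side [ 0.35337579 -0.09544899  0.05331414] 54 [ 52. 125. 117.]
side [ 0.42937145 -0.00353585  0.0535447 ] 65 [153. 150. 139.]
side [0.33091225 0.12254499 0.05370315] 82 [55. 39. 29.]
side [0.42959266 0.19590777 0.05445473] 168 [193. 178. 166.]
side grip [ 0.61253371 -0.11980842  0.08176791]
```

Run:
```python
from h import *
z,y=grab((.429,-.0065));place((.573,-.160),z,y);set_joints(PARK)
hubs([(.574,-.083),(.574,-.16)]);print(observe()["time_s"],y)
for n in("top","side"):
    im,d=get_image(n);p=cloud(n,d);cv2.imwrite(f"pics/{n}4.png",im[:,:,::-1]);h=hsv(im)
    og=(h[...,0]>5)&(h[...,0]<18)&(h[...,1]>160)&(np.hypot(p[...,0]-.6,p[...,1]+.12)<.16)&(p[...,2]>.015)&(p[...,2]<.04)
    print(n,"pallet",top_rect(og,.022,n))
    m=(np.hypot(p[...,0]-.612,p[...,1]+.12)<.1)&(p[...,2]>.076)&(p[...,2]<.095);print(n,"grip",ext(p[m]))
a,b=cv2.imread("pics/top4.png"),cv2.imread("pics/side4.png")
cv2.imwrite("pics/c4.png",np.hstack([cv2.resize(a[120:260,220:360],(400,400)),cv2.resize(b[180:310,230:360],(400,400))]))
```

```text
touch False [ 0.42915944 -0.00653992  0.01809595]
opening 0.027157533654201024
lifted 0.027201439951856213 [ 0.44306029 -0.4257734  -1.52625565]
carried 0.02713427651724352
touch True [ 0.57418982 -0.16151151  0.0246159 ] op 0.027692239121642977
top (array([ 0.5748, -0.0855,  0.0586]), 77)
top (array([ 0.5753, -0.1582,  0.059 ]), 69)
side (array([ 0.5829, -0.0863,  0.0571]), 88)
side (array([ 0.5757, -0.1524,  0.0572]), 64)
30.175 0.0
top pallet (array([ 0.61195276, -0.12187228]), (154.58592224121094, 153.82362365722656), 0.44117945432662964)
top grip [ 0.61141449 -0.12165362  0.0834425 ]
side pallet (array([ 0.61250861, -0.11658648]), (167.17799377441406, 157.64923095703125), -0.35254669189453125)
side grip [ 0.6125045  -0.11893712  0.08125628]
```

View pics/c4.png

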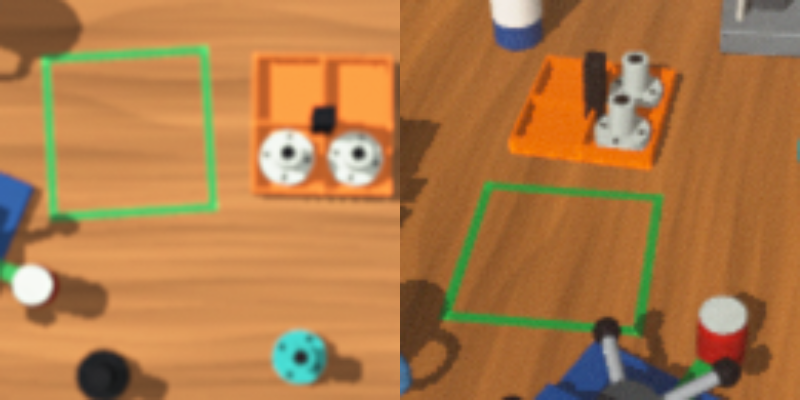

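Run:
```python
from h import *
s=np.array([.612,-.121]);d=np.array([-.009,.2145])
y=best_yaw([s[0],s[1],.15],.005);gripper_to(.05,45);movep([*s,.15],down(y))
print(move_l([*s,.055],.1,max_force=10))
gripper_to(.01,45);print("op",observe()["opening"],observe()["ft_force"])
e=s+d
ya=best_yaw([*e,.055],.067);ya=y+((.067-.005))
for k in np.linspace(0,1,4)[1:]:
    move_l([*(s+k*d),.055],.08,rotation=down(y+.062*k));o=observe();print(o["eef_pos"],o["opening"],o["ft_force"])
gripper_to(.05);move_l([*e,.16],.15);set_joints(PARK);print(observe()["time_s"])
for n in("top","side"):
    im,dd=get_image(n);p=cloud(n,dd);cv2.imwrite(f"pics/{n}5.png",im[:,:,::-1]);h=hsv(im)
    og=(h[...,0]>5)&(h[...,0]<18)&(h[...,1]>160)&(np.hypot(p[...,0]-.6,p[...,1]-.095)<.13)&(p[...,2]>.015)&(p[...,2]<.04)
    print(n,"pallet",top_rect(og,.022,n))
    m=(np.hypot(p[...,0]-.603,p[...,1]-.094)<.07)&(p[...,2]>.076)&(p[...,2]<.095);print(n,"grip",ext(p[m]))
a,b=cv2.imread("pics/top5.png"),cv2.imread("pics/side5.png")
cv2.imwrite("pics/c5.png",np.hstack([cv2.resize(a[120:260,150:290],(400,400)),cv2.resize(b[200:360,220:380],(400,400))]))
```

```text
False
op 0.024571226106112065 [-0.32168606 -0.26065903  5.76197064]
[ 0.61019888 -0.05020477  0.05624128] 0.024460510835932255 [ 1.385094   -1.77951055  5.23608965]
[0.60719695 0.02130331 0.05624372] 0.024767945430910425 [ 0.19730456 -2.99960261  4.50905911]
[0.60419326 0.09281917 0.05626996] 0.02396347364824354 [-0.26003831 -3.23923043  5.89121834]
41.0667
top pallet (array([0.60270361, 0.09236007]), (156.8290252685547, 156.04849243164062), 3.4653708934783936)
top grip [0.60260357 0.09285154 0.08271646]
side pallet (array([0.60338861, 0.09754807]), (155.77981567382812, 165.27728271484375), 3.488591432571411)
side grip [0.604137   0.09581702 0.08147165]
```

View pics/c5.png

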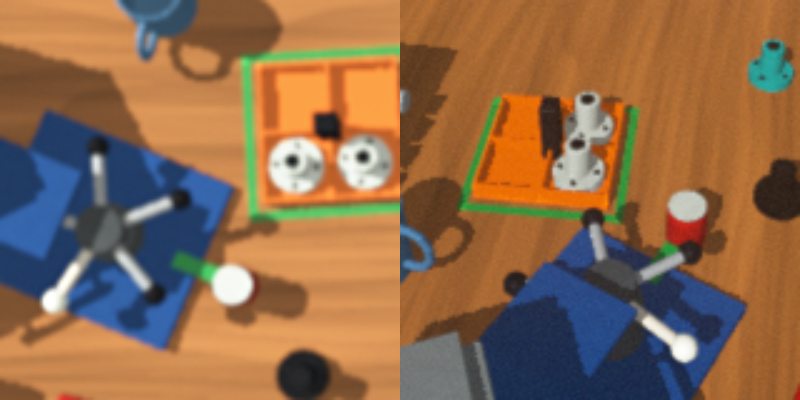

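```bash
cat >> h.py <<'E'
AX=np.array([.485,.328]);PSI=68.2;RF=.060
def fp(phi,z): a=np.radians(phi+PSI);return [AX[0]+RF*np.cos(a),AX[1]+RF*np.sin(a),z]
def push(sp,to,off=16.5,z=.062,gap=36):
    a,b=sp+gap,to+off;m=(a+b)/2
    y0=best_yaw(fp(m,.2),np.radians(m+PSI)+np.pi/2);Y=lambda f:down(y0+np.radians(f-m))
    gripper_to(0,30);movep(fp(a,.17),Y(a))
    if move_l(fp(a,z),.12,max_force=10): print("BLOCKED",observe()["eef_pos"]);move_l(fp(a,.17));return False
    f=0
    for k in np.linspace(a,b,int(abs(a-b)/12)+2)[1:]:
        move_l(fp(k,z),.1,rotation=Y(k));f=max(f,np.linalg.norm(observe()["ft_force"]))
    print("push end",observe()["eef_pos"],"maxF",f)
    move_l(fp(b+6,z),.1,rotation=Y(b+6));move_l(fp(b+6,.17),.2);return True
def wheel(save=None):
    out={}
    for n in("top","side"):
        im,d=get_image(n);p=cloud(n,d);R=np.hypot(p[...,0]-AX[0],p[...,1]-AX[1])
        if save: cv2.imwrite(f"pics/{n}{save}.png",im[:,:,::-1])
        m=(R>.077)&(R<.105)&(p[...,2]>.062)&(p[...,2]<.1)
        for mm,s,c in comps(m,12):
            q=ext(p[mm]);w=im[mm].mean();print(n,"WHITE" if w>150 else "blk",s[4],q.round(3),"phi",round((np.degrees(np.arctan2(q[1]-AX[1],q[0]-AX[0]))-PSI)%360,1))
    print(observe()["time_s"])
E
python3 - <<'E'
from h import *
if push(222.7,150.7): set_joints(PARK);wheel("6")
E
```

```text
push end [0.45146264 0.27859387 0.06212947] maxF 1.057466020901136
top blk 50 [0.573 0.335 0.08 ] phi 296.1
top blk 51 [0.518 0.246 0.082] phi 224.0
top blk 49 [0.416 0.27  0.084] phi 151.9
top WHITE 52 [0.408 0.374 0.082] phi 81.0
side blk 61 [0.52  0.249 0.081] phi 225.6
side blk 74 [0.417 0.274 0.08 ] phi 149.8
side blk 70 [0.576 0.34  0.081] phi 299.2
side WHITE 105 [0.41  0.379 0.08 ] phi 77.3
52.8833
```

The white ball is still at phi≈79°, so the push didn't move the wheel. I'll repeat it up to mid-push and look.

Run:
```python
from h import *
m=213;y0=best_yaw(fp(m,.2),np.radians(m+PSI)+np.pi/2);Y=lambda f:down(y0+np.radians(f-m))
gripper_to(0,30);print(observe()["opening"]);movep(fp(258.7,.17),Y(258.7));print(move_l(fp(258.7,.062),.12,max_force=10),observe()["eef_pos"])
I=[get_image("side")[0]]
for k in (248,236,224,212):
    move_l(fp(k,.062),.05,rotation=Y(k));o=observe();print(k,o["eef_pos"],o["ft_force"],o["tcp_rot"])
I.append(get_image("side")[0])
cv2.imwrite("pics/w7.png",np.hstack([cv2.resize(i[220:370,230:380],(400,400)) for i in I])[:,:,::-1])
```

```text
-7.271356129811567e-05
False [0.53604124 0.29554242 0.06302005]
248 [0.52891345 0.28671252 0.06290912] [-0.01144067  0.40633862  0.29083101] [-3.14094509e+00  1.49562256e-03 -2.33279654e+00]
236 [0.519167   0.27865182 0.06237758] [ 0.49788884 -0.23113364  0.60511537] [-3.14146646e+00  9.15856933e-04 -2.54078751e+00]
224 [0.50814606 0.27274033 0.0622687 ] [-0.21608206  0.42888077 -0.5535799 ] [ 3.14157196e+00  8.08286987e-04 -2.74977109e+00]
212 [0.49610932 0.26917904 0.06219612] [ 0.09914342  0.87290453 -0.53326162] [ 3.14148888e+00  7.05942279e-04 -2.95894327e+00]
```

View pics/w7.png

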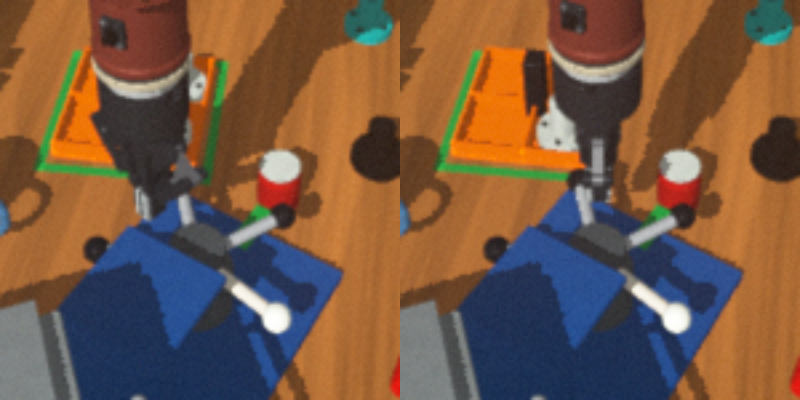

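Run:
```python
from h import *
o=observe()["eef_pos"];print(o)
for n in("side","top"):
    im,d=get_image(n);p=cloud(n,d)
    m=(np.hypot(p[...,0]-o[0],p[...,1]-o[1])<.03)&(p[...,2]>.02)
    vs,us=np.nonzero(m);i=np.argsort(p[m][:,2])[:200:4]
    print(n,m.sum());print(np.c_[us,vs,p[m]*1000,im[m]][i][:30].round().astype(int))
```

```text
[0.49624775 0.2692064  0.06225818]
side 615
[[298 304 506 296  74  84  91 110]
 [297 299 511 283  76 106 124 155]
 [298 303 506 296  78 125 133 141]
 [302 302 497 291  78 120 121 122]
 [298 302 507 293  79 156 159 168]
 [298 299 508 285  79 180 182 185]
 [299 303 503 297  80 169 173 177]
 [299 300 505 288  80 187 189 189]
 [300 298 504 282  80 170 170 170]
 [296 292 518 265  80 170 174 179]
 [298 298 509 283  81 187 185 188]
 [298 292 513 265  81 176 176 179]
 [298 296 510 278  82 189 191 193]
 [300 297 504 280  82 159 162 161]
 [302 303 496 297  82 103 101 102]
 [300 296 505 277  82 149 151 154]
 [300 301 502 293  83 182 184 186]
 [299 298 506 284  83 187 187 187]
 [300 302 501 297  85 188 188 189]
 [297 285 518 249  88  43  32  31]
 [307 294 488 275  91  90  88  85]
 [308 293 486 274  93 114 109 106]
 [304 294 494 280  95  58  55  54]
 [301 293 502 279  96 134 137 131]
 [303 294 496 282  97  61  52  55]
 [302 294 498 284  99  75  73  69]
 [301 292 502 280 101 137 135 135]
 [301 291 502 278 102 136 137 134]
 [304 292 494 283 105  51  44  45]
 [304 291 493 283 110  54  43  49]]
top 5
[... 353 characters left out ...]
 [162 177 512 290 450 156  79  66]
 [166 173 521 281 451 153  78  65]
 [161 177 512 292 451 156  80  66]
 [175 193 475 259 451 115  59  51]
 [167 177 512 278 451 155  79  67]
 [173 173 521 265 452 156  80  66]
 [171 174 519 269 452 155  79  66]
 [165 177 512 283 452 156  79  67]
 [170 194 473 270 452 118  61  51]
 [175 173 521 260 452 156  79  67]
 [172 194 473 265 453 115  58  50]
 [182 189 485 243 453 120  63  53]
 [165 195 471 281 453 120  62  52]
 [174 195 471 261 453 107  55  47]
 [180 191 480 247 453 115  59  50]
 [179 192 478 249 453 112  57  49]
 [177 191 480 254 453 119  62  52]
 [174 174 519 262 453 156  80  68]
 [173 188 487 263 453 139  73  63]
 [169 195 471 272 454 115  59  51]]
```

The depth data shows the lowest point of the fingertips at z≈0.09 with the TCP reading 0.062. The real tips are therefore about 25 mm higher than the TCP says, which also fits the short chord on the lever ball. The finger passed over the spokes, so I'll go lower under force guard and check the tip.

Run:
```python
from h import *
m=213;y0=best_yaw(fp(m,.2),np.radians(m+PSI)+np.pi/2);Y=lambda f:down(y0+np.radians(f-m))
move_l(fp(212,.15),.2);movep(fp(258.7,.15),Y(258.7));print(move_l(fp(258.7,.038),.1,max_force=8),observe()["eef_pos"])
o=observe()["eef_pos"]
im,d=get_image("side");p=cloud("side",d)
m2=(np.hypot(p[...,0]-o[0],p[...,1]-o[1])<.028)&(p[...,2]>.03);print(np.sort(p[m2][:,2])[:40:4])
f0=observe()["ft_force"]
for k in (248,236,230,224,218): 
    if move_l(fp(k,.038),.05,rotation=Y(k),max_force=15): print("stop",k);break
    print(k,observe()["ft_force"]-f0)
J=get_image("side")[0]
cv2.imwrite("pics/w8.png",np.hstack([cv2.resize(i[220:370,230:380],(400,400)) for i in (im,J)])[:,:,::-1])
```

```text
False [0.53600406 0.29554472 0.03895069]
[0.06159766 0.06798332 0.06987002 0.07016716 0.07275725 0.07520956
 0.07587719 0.07772217 0.07918515 0.08134116]
248 [0.13107348 0.44427103 0.84106366]
236 [1.37841687 1.19297579 0.5647736 ]
230 [2.02276478 1.01332689 1.1567128 ]
224 [0.47053829 1.25415514 0.83258658]
218 [1.26472514 0.04980788 1.51905951]
```

View pics/w8.png

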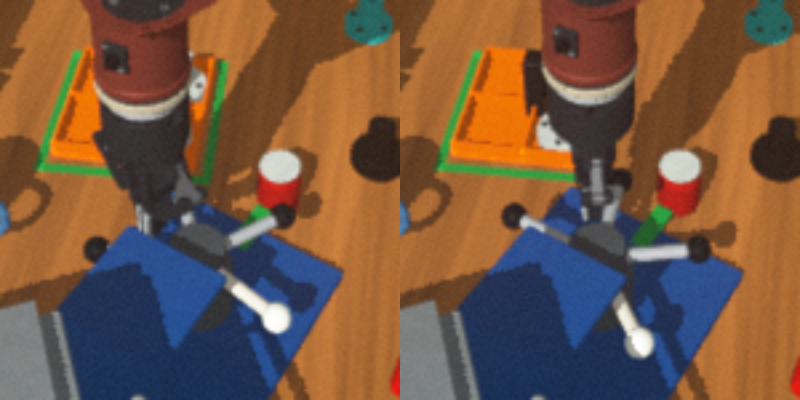

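The spoke is being pushed now, and the wheel has turned about 25°. I'll continue.

```bash
sed -i 's/off=16.5,z=.062/off=16.5,z=.038/' h.py
python3 - <<'E'
from h import *
m=213;y0=best_yaw(fp(m,.2),np.radians(m+PSI)+np.pi/2);Y=lambda f:down(y0+np.radians(f-m))
for k in (206,194,182,167): move_l(fp(k,.038),.1,rotation=Y(k))
move_l(fp(173,.038),.1,rotation=Y(173));move_l(fp(173,.15),.2)
set_joints(PARK);wheel()
E
```

```text
top blk 50 [0.574 0.331 0.08 ] phi 293.5
top blk 52 [0.515 0.244 0.081] phi 221.6
top blk 55 [0.411 0.378 0.081] phi 77.8
top blk 51 [0.415 0.273 0.081] phi 150.0
side blk 62 [0.516 0.248 0.081] phi 223.1
side blk 72 [0.414 0.278 0.08 ] phi 146.8
side blk 78 [0.574 0.335 0.08 ] phi 296.4
side blk 102 [0.412 0.382 0.081] phi 75.2
69.1
```

Run:
```python
from h import *
push(222,150.7) and push(222,150.7)
set_joints(PARK);wheel()
```

```text
push end [0.45098366 0.27863412 0.03795741] maxF 1.7467824343749083
push end [0.45100523 0.27862925 0.03796271] maxF 1.862884239737614
top blk 50 [0.573 0.331 0.08 ] phi 293.6
top WHITE 53 [0.515 0.244 0.083] phi 221.7
top blk 52 [0.411 0.378 0.082] phi 78.1
top blk 52 [0.415 0.273 0.081] phi 149.9
side WHITE 62 [0.516 0.248 0.081] phi 223.1
side blk 71 [0.414 0.277 0.08 ] phi 147.8
side blk 74 [0.575 0.336 0.08 ] phi 297.0
side blk 103 [0.412 0.382 0.08 ] phi 75.5
87.4917
```

Run:
```python
from h import *
push(222,180)
set_joints(PARK);wheel("9");leverq()
a,b=cv2.imread("pics/top9.png"),cv2.imread("pics/side9.png")
cv2.imwrite("pics/c9.png",np.hstack([cv2.resize(a[130:270,140:300],(457,400)),cv2.resize(b[230:350,230:350],(343,400))]))
```

```text
push end [0.4794284  0.26829432 0.03792859] maxF 1.3520975893647245
top blk 37 [0.563 0.373 0.08 ] phi 321.8
top blk 51 [0.551 0.269 0.081] phi 249.8
top blk 19 [0.46  0.417 0.081] phi 37.8
top WHITE 51 [0.448 0.246 0.082] phi 177.6
top blk 52 [0.396 0.337 0.081] phi 106.1
side WHITE 63 [0.449 0.25  0.08 ] phi 177.2
side blk 68 [0.552 0.273 0.08 ] phi 252.6
side blk 91 [0.397 0.341 0.08 ] phi 103.6
side blk 112 [0.466 0.417 0.081] phi 33.7
98.3583
ball [ 0.44698329 -0.40325545  0.16758271] r 0.12258157411954475 q -0.4998764476982851
```

View pics/c9.png

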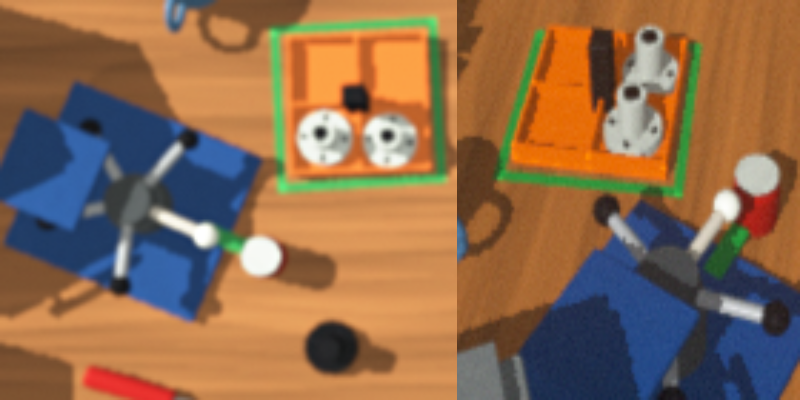

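White spoke is on the green mark (177–179°, target 180). The pallet is still docked. Last step is the lever, gripped a little lower this time.

Run:
```python
from h import *
lever(-.54,.20,5,off=.033)
set_joints(PARK);leverq();wheel("10");print(observe()["opening"])
for n in("top","side"):
    im,dd=get_image(n);p=cloud(n,dd);h=hsv(im)
    og=(h[...,0]>5)&(h[...,0]<18)&(h[...,1]>160)&(np.hypot(p[...,0]-.6,p[...,1]-.095)<.13)&(p[...,2]>.015)&(p[...,2]<.04)
    print(n,"pallet",top_rect(og,.022,n))
    r=[bosses(n,im,p,c,.03) for c in((.567,.13),(.567,.055))];print(r)
a,b=cv2.imread("pics/top10.png"),cv2.imread("pics/side10.png")
cv2.imwrite("pics/c10.png",np.vstack([a[90:290,130:450],cv2.resize(b[130:230,270:430],(320,200))]).repeat(1,0))
```

```text
grip 0.03231623921953434
[ 5.05061278  1.19890907 -3.58902096]
ball [ 0.43959601 -0.32396439  0.17814993] r 0.11992129828904113 q 0.1720905601821668
top blk 37 [0.563 0.373 0.079] phi 321.7
top blk 50 [0.551 0.268 0.084] phi 249.6
top blk 19 [0.459 0.416 0.082] phi 38.1
top WHITE 52 [0.448 0.246 0.082] phi 177.5
top blk 52 [0.396 0.337 0.081] phi 105.9
side WHITE 61 [0.449 0.251 0.08 ] phi 176.9
side blk 68 [0.553 0.273 0.08 ] phi 252.5
side blk 90 [0.397 0.34  0.08 ] phi 103.9
side blk 111 [0.466 0.417 0.08 ] phi 33.8
105.5917
0.05492134403747397
top pallet (array([0.60171326, 0.09215858]), (156.5697784423828, 156.22706604003906), 2.655273675918579)
[(array([0.5619, 0.1284, 0.0593]), 69), (array([0.5593, 0.056 , 0.0586]), 74)]
side pallet (array([0.60278137, 0.09684195]), (156.294189453125, 164.2667999267578), 2.731311082839966)
[(array([0.5623, 0.1346, 0.0578]), 91), (array([0.5605, 0.0616, 0.058 ]), 81)]
```

View pics/c10.png

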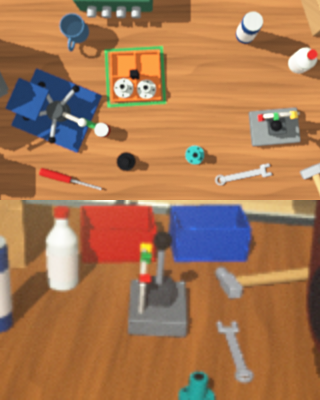

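```bash
python3 -c "
from plant import *
hold(.5);print(observe()['time_s'],job_done())"
```

```text
the job is handed in; nothing more can be done
106.1917 None
```

The job is done and handed in at 106 s, and my last checks put everything within tolerance. I ran the steps in order: lever to yellow, both hubs (only two were present) into pallet pockets, pallet slid into the dock, wheel wound clockwise in four pushes, lever to green.

| Item | Last reading | Target |
|---|---|---|
| Lever | about 0.17 rad | 0.20 ± 0.12 |
| White spoke | 2–3° from the green mark | within 8.6° |
| Pallet position | 1–3 mm from the dock centre | within 15 mm |
| Pallet angle | about 1° off square | within 8° |
| Hubs | upright, tops 58–59 mm above the bench | 60 mm on the pocket floor |

In the last picture the bystanders in view and the look-alike hubs looked untouched. The arm was parked clear.

- **Fingertip height:** the real fingertips stood about 25 mm higher than the reported TCP. The first wheel push therefore passed over the spokes; I spotted this in the depth image and repeated it lower.
- **Lever at yellow:** one reading, with the arm partly in view, gave −0.44 rad. With the arm clear it read −0.52 and later −0.50, inside the −0.67 to −0.43 band.
- **Camera disagreement:** the two cameras differ by about 4–5 mm in y, and I used values in between.
- **Pallet shift:** between docking and the last check the pallet reading changed by about 1 mm and 0.8°. I don't know the cause.

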